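# Try out the folding lid stay on the larger wooden box

## Task

The folding stay on the larger of the two wooden boxes has just been refitted; try it out. Raise that box's lid by its front tongue until the stay locks straight, and let go so that the stay alone holds the lid up; then press the stay's knee pin down to break it, and let the lid come down fully shut. Leave the lid of the smaller box alone.

Things in the scene. Friction and masses are not known exactly. Their poses are not given: they have to be found in the camera images.
- large_box: The larger light wooden box, fixed, 160 x 120 mm, rim 96 mm high, lid 14 mm thick. Origin: centre of its underside; x from front to hinge, y along the hinge, z up. Hinge axis along y at x = 80, z = 96 mm. The steel folding stay is outside its +y end (the end nearer the robot): lower bar 64 mm, turning on the box at x = -68, z = 78 mm, then a knee, then an upper bar 96 mm to the lid.
- lid_grip (a point): Grip point on the larger lid's tongue (24 mm wide along y, 10 mm thick), 26 mm out from the middle of the lid's front edge; the tongue ends 12 mm further out. Lid shut: at box x = -110, y = 0, z = 103 mm. It swings on a 190 mm arc about the hinge; pinched across y, the tongue can turn between the pads. The lid weighs about 0.55 kg and is damped.
- knee_pin (a point): Middle of the round steel pin (18 mm thick, 36 mm long, along box y from y = 69 to 105) at the stay's knee. Lid shut: box x = -46, z = 18 mm; locked: x = -18, z = 117 mm. 1 to 3 N downward breaks the stay; pressed under 25 mm it may spring back; pressed 40 mm (pin then at x = -5) it stays broken and, the hand drawn clear (towards box -x and up), the lid sinks shut by itself.
- box_lid (a joint): Hinge of the larger box's lid: 0 shut, growing as it opens up and over; 1.356 held up by the locked stay, 1.361 at the very most (78 degrees). Raised above about 1.33 and let go, a light spring snaps the stay into its lock. Once the stay is broken the lid takes some 2 to 5 s to sink shut.
- stay_knee (a joint): Knee of the folding stay: 0 folded with the lid shut, 2.18 dead straight, 2.32 locked against its stop, 8 degrees past straight (the lid's weight holds it there); below about 1.7 it is well broken.
- small_grip (a point): Tongue on the lid of the smaller box (110 x 90 mm, rim 70 mm high, same wood, no stay, lid shut), 24 mm out from the middle of that lid's front edge, 77 mm above the worktop. That lid must stay shut.

How it is judged:
By the outcome, as a careful person would: the job done as asked, in the order asked, and still so for the second after the job is handed in, with the robot touching nothing.
It also fails if it takes over 48 s, if anything falls off the work surface, if the arm or the gripper's body presses on something with over 40 N, if the wrist force passes 120 N, or if a joint passes its speed limit or range.

## Robot

A 7-joint arm with a two-finger parallel gripper is mounted at the origin on a cart in front of the work surface, level with it; the furniture and walls round the work are solid. World frame = base frame: x ahead of the robot, y to its left, z up, the work surface at z = 0. Lengths are in m, angles in rad, forces in N, time in s.
With the tool pointing down it reaches from about 0.4 to 0.85 m from the base axis. Payload 10.4 kg.
Tool frame: the origin (TCP) lies midway between the tips of the shut fingers; the grasp point (between the pads) lies 19 mm behind it (env.pinch_z is the distance from the TCP to the grasp point, in m); z points along the fingers, y is the line along which they close (so a half turn about z gives the same grasp; the last joint's range is limited). The gripper opens to 87 mm and grips with 3 to 60 N. Pads are 19 mm wide; open, the fingers measure 117 mm over their backs; the gripper's body (75 mm by 190 mm) begins 51 mm behind the grasp point.
Start: joints at [1.146, 0.332, -0.065, 1.46, 0.022, 1.35, -0.088], TCP at [0.244, -0.575, 0.223] pointing down, gripper open.
Joint ranges: [-2.6, 2.6], [-0.5, 2.12], [-1.47, 1.34], [0.16, 2.42], [-1.27, 4.41], [0.06, 2.06], [-2.6, 2.6]. Speed limits (rad/s): [2.22, 2.22, 2.79, 2.79, 3.14, 3.14, 3.14].

## Interface

Orientations are given as [roll, pitch, yaw] about the fixed x, y, z axes, in that order (R = Rz(yaw) Ry(pitch) Rx(roll)).
In Python, from workcell import env gives the robot as it stands.
- The arm moves only by the shell command python3 drive.py 'ROWS' [OPENING]. ROWS is one flat JSON list of numbers that holds 1 to 5 rows one after another, with no inner brackets; each row has 4 numbers: dx, dy, dz in cm, then a turn about the tool's z in rad; each row shifts and turns the commanded pose from where the row before left it, along the tool's axes as they then stand; what a row does not reach is not made up. A row lasts 1/12 s, in which the tool goes at most 0.0417 m and 0.125 rad, less where a joint would pass 70% of its speed; a pose out of reach is approached as far as the arm can. OPENING is the finger opening in m, set as the command begins (- or left out keeps the last). The fingers move at their own pace and stop on an object; the grip force is fixed at half the most. Time passes only in rows, so rows that do not move let the fingers close. It prints the time, the measured TCP pose, the force, the opening and the grip force at its end. Input that does not fit is refused with a message, and nothing moves.
- env.get_state(): the state, without advancing time (a new reading comes with each control period).
- env.read_camera(name): name is "scene" or "top" or "wrist"; returns the picture (420x560x3 uint8, red, green, blue); there is no depth.
- env.calibration(name): a dict with "intrinsics" (3x3 intrinsics, pixels), "R" (3x3) and "t" (3): a world point X has camera coordinates R X + t; the wrist camera has in their place "tool_from_camera" (4x4, takes a point from camera to tool coordinates, whose origin is the TCP and whose axes are the flange's). Camera axes: x right, y down, z forward; pixel columns grow to the right and rows downward; lengths in m; the calibration is good to about 2 mm. A picture is of the moment at which its call begins: read the wrist's pose just before it. calibration takes no time and is no camera call.
- env.sign_off(): hands the job in; it is judged then, once.
The state is a dict: "time": time; "q": joint angles; "qd": joint speeds; "joint_efforts": joint torques, N m; "ee_pos": TCP position; "ee_rot": TCP orientation; "contact_force": force on the tool from outside, world axes, zero at the start; "moment": the same for the moment, N m; "gripper_width": finger opening in m; "grip_force": force on a finger pad.
Only numpy, scipy, OpenCV 4.12 (cv2) and the standard library are available. Lean on these libraries where they do the work, as an engineer would, in place of code of your own. Each camera call takes 0.05 s, during which the arm holds its last target. There are 200 camera calls.

## Working session

There is one attempt and no reset: what is moved stays moved. The work goes in short steps, Python scripts to look and compute and a shell command to move; the robot and the scene stay as the last step left them, time stands still between calls to the robot, and variables do not carry over. Pictures are saved under pics/ and viewed, at most 10 in all, crops included, and the job is handed in when it is done.

```bash
ls; mkdir -p pics
python3 - <<'E'
from workcell import env
import cv2,numpy as np
np.set_printoptions(precision=4,suppress=True)
s=env.get_state();print(s['time'],s['ee_pos'],s['ee_rot'],env.pinch_z)
for n in("scene","top"):
    im=env.read_camera(n);cv2.imwrite(f"pics/{n}0.png",im[:,:,::-1]);c=env.calibration(n)
    print(n,c['intrinsics'],c['R'],c['t'])
E
```

```text
drive.py
pics
workcell.py
0.0 [ 0.2443 -0.5749  0.2218] [-3.1402  0.0001  0.4018] 0.0187
scene [[443.9672   0.     283.0072]
 [  0.     443.9672 212.8635]
 [  0.       0.       1.    ]] [[-0.767  -0.6414 -0.0174]
 [-0.4669  0.5765 -0.6705]
 [ 0.4401 -0.5062 -0.7417]] [0.3536 0.2901 0.6743]
top [[526.867    0.     277.2907]
 [  0.     526.867  207.6245]
 [  0.       0.       1.    ]] [[-0.0108 -0.9998  0.0181]
 [-0.98    0.007  -0.1988]
 [ 0.1987 -0.0199 -0.9799]] [-0.0438  0.5132  1.1139]
```

View pics/scene0.png

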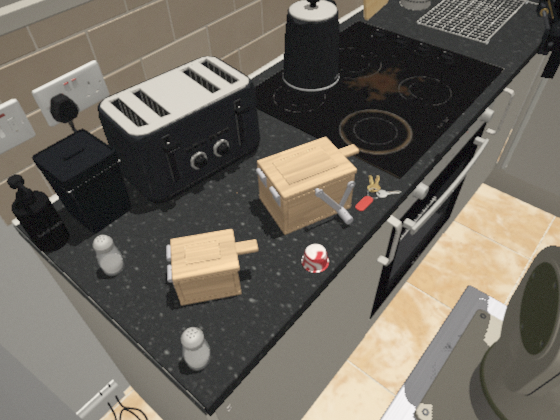

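View pics/top0.png

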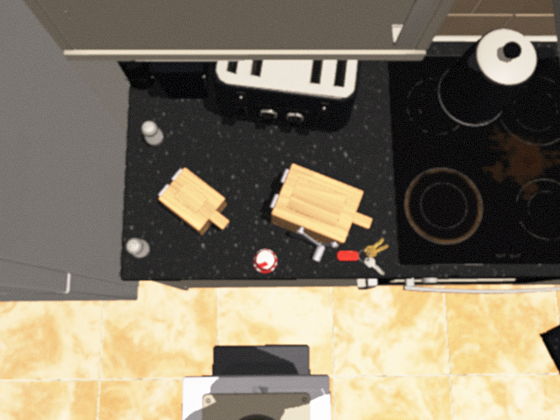

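The scene view shows the large box near (305,185), its tongue at (347,152), and the stay on its near side with the pin at about (346,212). In the top view the large lid is at (318,203), its tongue at (363,220) and the pin at (319,252). The small box is at (193,201). I'll enlarge both views to find the corners.

Run:
```python
import cv2,numpy as np
a=cv2.imread('pics/top0.png')[155:275,255:395];b=cv2.imread('pics/scene0.png')[130:240,250:370]
f=lambda i,k:cv2.resize(i,None,fx=k,fy=k,interpolation=cv2.INTER_CUBIC)
a=f(a,5)[:, :];a=cv2.copyMakeBorder(a,0,0,0,0,0)
cv2.imwrite('pics/ctop.png',a);cv2.imwrite('pics/csc.png',f(b,5))
```

```text
(no output)
```

View pics/ctop.png

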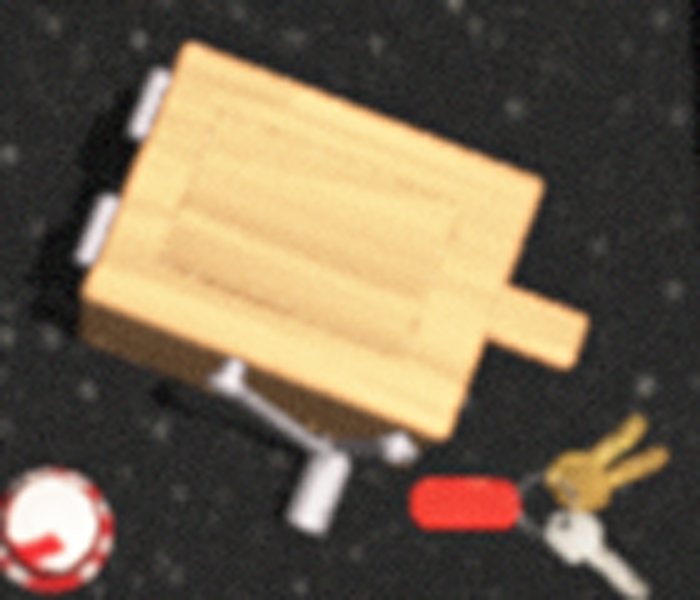

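View pics/csc.png

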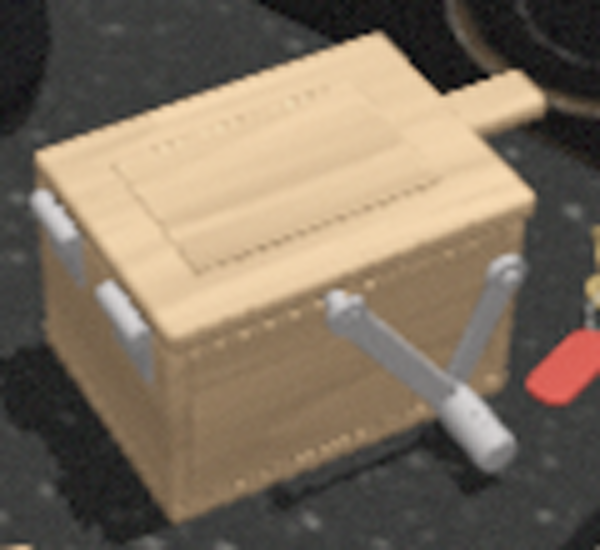

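The crops show the lid-top corners clearly. In the top crop they are at (190,42), (543,182), (445,440) and (85,292). In the scene crop they are at (38,155), (380,33), (533,205) and (172,340).

```bash
cat > h.py <<'E'
import numpy as np
from workcell import env
from scipy.spatial.transform import Rotation as Ro
np.set_printoptions(precision=4,suppress=True)
def ray(n,p,z):
    c=env.calibration(n);R=c['R'];o=-R.T@c['t'];d=R.T@np.linalg.solve(c['intrinsics'],[p[0],p[1],1]);return o+d*(z-o[2])/d[2]
def tri(p,q):
    A=[];b=[]
    for n,u in(("top",p),("scene",q)):
        c=env.calibration(n);P=c['intrinsics']@np.c_[c['R'],c['t']]
        for i in(0,1): r=u[i]*P[2]-P[i];A.append(r[:3]);b.append(-r[3])
    return np.linalg.lstsq(np.array(A),np.array(b),rcond=None)[0]
E
python3 - <<'E'
from h import *
T=lambda p:np.array(p)/5+[255,155]; S=lambda p:np.array(p)/5+[250,130]
ct=[(190,42),(543,182),(445,440),(85,292)];cs=[(38,155),(380,33),(533,205),(172,340)]
L=np.array([[80,-60],[-84,-60],[-84,60],[80,60]])/1e3
def fit(W):
    a=L-L.mean(0);b=W-W.mean(0);th=np.arctan2((a[:,0]*b[:,1]-a[:,1]*b[:,0]).sum(),(a*b).sum())
    R=np.array([[np.cos(th),-np.sin(th)],[np.sin(th),np.cos(th)]]);t=W.mean(0)-R@L.mean(0);return th,t,(W-L@R.T-t)*1e3
for W in([ray("top",T(p),.11)[:2] for p in ct],[ray("scene",S(p),.11)[:2] for p in cs]):
    print(*fit(np.array(W)))
X=np.array([tri(T(p),S(q)) for p,q in zip(ct,cs)]);print(X);print(*fit(X[:,:2]))
# small box lid corners later
th,t,_=fit(X[:,:2]);R=Ro.from_euler('z',th)
for b in([-.11,0,.103],[-.046,.087,.018],[-.018,.087,.117],[-.005,.087,.077],[.08,0,.096]):print(b,R.apply(b)+[*t,0])
E
```

```text
1.1714126479189566 [ 0.5122 -0.1315] [[-1.3832 -0.7106]
 [-0.0526  1.6341]
 [ 0.7614  0.5956]
 [ 0.6744 -1.5191]]
1.1680191054316336 [ 0.5061 -0.1267] [[-2.4229 -1.2574]
 [ 0.9948  0.8374]
 [ 1.4599  3.1579]
 [-0.0319 -2.738 ]]
[[ 0.5981 -0.083   0.1027]
 [ 0.5351 -0.2322  0.1043]
 [ 0.4257 -0.1868  0.1   ]
 [ 0.4888 -0.0368  0.1027]]
1.1724277954448217 [ 0.5127 -0.1329] [[-0.9112 -0.6134]
 [-0.3509  1.3436]
 [ 0.8774  0.2534]
 [ 0.3847 -0.9837]]
[-0.11, 0, 0.103] [ 0.47   -0.2342  0.103 ]
[-0.046, 0.087, 0.018] [ 0.4147 -0.1415  0.018 ]
[-0.018, 0.087, 0.117] [ 0.4255 -0.1157  0.117 ]
[-0.005, 0.087, 0.077] [ 0.4306 -0.1037  0.077 ]
[0.08, 0, 0.096] [ 0.5437 -0.0591  0.096 ]
```
Calibration offset: triangulated z ~0.1025 vs .110: a pix conversion offset (~2mm calibration). Top view gives (0.5122,-0.1315), scene (.506,-.127). ~5mm uncertain. Average perhaps (0.510,-0.130). Wrist camera can refine, good when near. Tongue 24mm wide, gripper opens 87 → ok tolerance.

Careful with the scale: shifts go in cm. That gives: -0.0227 m is -2.27, 0.034 m is 3.4.

```bash
python3 -c "
from h import *
print(env.calibration('wrist'))"
python3 drive.py '[3.4,-2.27,0,0,3.4,-2.27,0,0,3.4,-2.27,0,0,3.4,-2.27,0,0,3.4,-2.27,0,0]' 0.08
python3 drive.py '[3.4,-2.27,0,0,3.4,-2.27,0,0,3.4,-2.27,0,0,3.4,-2.27,0,0,3.4,-2.27,0,0]'
python3 drive.py '[0,0,0,-0.11,0,0,0,-0.11,0,0,0,-0.11,0,0,0,-0.11,0,0,0,-0.11]'
python3 drive.py '[0,0,0,-0.11,0,0,0,-0.11,0,0,0,0,0,0,0,0]'
```

Run:
```python
from h import *
import cv2
s=env.get_state();print(s['ee_pos'],s['ee_rot'],s['q'],s['contact_force'])
cv2.imwrite('pics/w1.png',env.read_camera('wrist')[:,:,::-1])
```

```text
{'intrinsics': array([[314.6593,   0.    , 279.3433],
       [  0.    , 314.6593, 204.4515],
       [  0.    ,   0.    ,   1.    ]]), 'tool_from_camera': array([[ 0.0008, -0.9704, -0.2416,  0.0662],
       [ 1.    ,  0.0006,  0.001 , -0.0007],
       [-0.0009, -0.2416,  0.9704, -0.1624],
       [ 0.    ,  0.    ,  0.    ,  1.    ]])}
time: 0.52
ee_pos: [0.3571, -0.4024, 0.2223]
ee_rot: [-3.141, 0.0, 0.402]
contact_force: [-0.1, -0.6, -1.1]
gripper_width: 0.08
grip_force: 0.0
time: 0.93
ee_pos: [0.4691, -0.2315, 0.2225]
ee_rot: [3.141, 0.0, 0.402]
contact_force: [0.3, -1.4, 0.1]
gripper_width: 0.0802
grip_force: 0.0
time: 1.35
ee_pos: [0.4684, -0.2331, 0.2222]
ee_rot: [-3.141, 0.0, 0.957]
contact_force: [-0.1, 0.2, -0.3]
gripper_width: 0.08
grip_force: 0.0
time: 1.68
ee_pos: [0.4684, -0.2333, 0.2223]
ee_rot: [-3.141, -0.0, 1.168]
contact_force: [-0.3, 0.3, 0.8]
gripper_width: 0.08
grip_force: 0.0
[ 0.4684 -0.2333  0.2223] [-3.1412 -0.      1.1683] [ 0.7506  0.1347 -0.4082  1.7102  0.0552  1.3084 -0.0711] [-0.2619  0.269   0.8145]
```

View pics/w1.png

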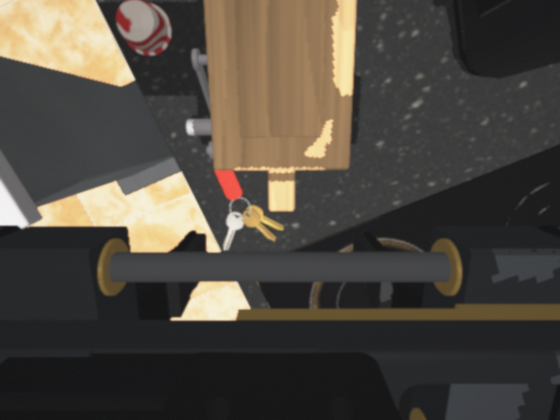

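The wrist view shows the tongue pointing down the image, its end at about (282,211), columns 269–295. The front lid edge corners are at about (214,168) and (350,168), and the yaw is well aligned.

Run:
```python
from h import *
c=env.calibration('wrist');T=c['tool_from_camera'];s=env.get_state()
R=Ro.from_euler('xyz',s['ee_rot']).as_matrix();B=Ro.from_euler('z',1.171)
for p,z,l in(((282,211),.108,(-.122,0)),((214,168),.11,(-.084,.06)),((350,168),.11,(-.084,-.06)),((188,127),.018,(-.046,.105))):
    d=R@T[:3,:3]@np.linalg.solve(c['intrinsics'],[*p,1]);o=R@T[:3,3]+s['ee_pos']
    X=o+d*(z-o[2])/d[2];print(X,'origin:',X-B.apply([*l,0]))
    print(' in tool', R.T@(X-s['ee_pos']))
```

```text
[ 0.4673 -0.2423  0.108 ] origin: [ 0.5148 -0.1299  0.108 ]
 in tool [-0.0087  0.0025  0.1144]
[ 0.428  -0.1826  0.11  ] origin: [ 0.5159 -0.1286  0.11  ]
 in tool [ 0.0308 -0.0571  0.1124]
[ 0.5375 -0.2292  0.11  ] origin: [ 0.5149 -0.1285  0.11  ]
 in tool [0.0308 0.0619 0.1123]
[ 0.399  -0.1328  0.018 ] origin: [ 0.5137 -0.1313  0.018 ]
 in tool [ 0.0652 -0.1032  0.2044]
```

```bash
python3 drive.py '[0.3,0.25,3.4,0,0,0,3.4,0,0,0,3.4,0,0,0,3.4,0,0,0,0.2,0]'
python3 drive.py '[0,0,0,0,0,0,0,0,0,0,0,0,0,0,0,0,0,0,0,0]' 0.01
python3 drive.py '[0,0,0,0,0,0,0,0,0,0,0,0]'
python3 - <<'E'
from h import *
t=np.linspace(0,1.345,21);P=np.c_[-190*np.cos(t)+7*np.sin(t),-(190*np.sin(t)+7*np.cos(t))]
print(np.round(np.diff(P,axis=0),1).tolist())
E
```

```text
time: 2.15
ee_pos: [0.4684, -0.23, 0.0788]
ee_rot: [-3.133, -0.001, 1.169]
contact_force: [-1.7, 0.2, -0.9]
gripper_width: 0.0798
grip_force: 0.0
time: 2.57
ee_pos: [0.4729, -0.232, 0.0861]
ee_rot: [3.139, 0.0, 1.171]
contact_force: [-0.4, 0.2, 0.4]
gripper_width: 0.0545
grip_force: 0.0
time: 2.82
ee_pos: [0.4721, -0.2316, 0.0848]
ee_rot: [3.141, 0.0, 1.172]
contact_force: [-0.5, -0.4, -0.2]
gripper_width: 0.0345
grip_force: 0.0
[[0.9, -12.8], [1.8, -12.7], [2.6, -12.5], [3.4, -12.3], [4.3, -12.1], [5.1, -11.7], [5.8, -11.4], [6.6, -11.0], [7.3, -10.5], [8.0, -10.0], [8.6, -9.4], [9.3, -8.8], [9.8, -8.2], [10.4, -7.5], [10.8, -6.8], [11.3, -6.0], [11.6, -5.3], [12.0, -4.5], [12.3, -3.7], [12.5, -2.8]]
```

To row units: -0.013 m is -1.3, -0.0127 m is -1.27.

```bash
python3 drive.py '[0,0,0,0,0,0,0,0,0,0,0,0,0,0,0,0]' | grep -v time
python3 drive.py '[0.1,0,-1.3,0,0.2,0,-1.27,0]'; python3 drive.py '[0,0,0,0]'
```

```text
ee_pos: [0.4712, -0.2312, 0.0845]
ee_rot: [-3.14, 0.0, 1.172]
contact_force: [-4.3, 2.4, 5.0]
gripper_width: 0.0236
grip_force: 30.0
time: 3.32
ee_pos: [0.4722, -0.2287, 0.1094]
ee_rot: [-3.139, 0.0, 1.172]
contact_force: [0.3, -0.7, -5.4]
gripper_width: 0.0236
grip_force: 30.0
time: 3.4
ee_pos: [0.4724, -0.2284, 0.1111]
ee_rot: [-3.14, 0.001, 1.172]
contact_force: [-4.1, 0.9, -3.5]
gripper_width: 0.0232
grip_force: 30.0
```

To row units: -0.0125 m is -1.25, -0.0123 m is -1.23.

```bash
python3 drive.py '[0.26,0,-1.25,0,0.34,0,-1.23,0,0.43,0,-1.21,0,0.5,0,-1.17,0,0.6,0,-1.14,0]'
python3 drive.py '[0.66,0,-1.1,0,0.73,0,-1.05,0,0.8,0,-1,0,0.86,0,-0.94,0]'
python3 drive.py '[0,0,0,0]'
```

```text
time: 3.82
ee_pos: [0.4806, -0.2085, 0.1708]
ee_rot: [-3.139, 0.0, 1.172]
contact_force: [-4.7, 2.8, -7.1]
gripper_width: 0.0233
grip_force: 30.0
time: 4.15
ee_pos: [0.4925, -0.1799, 0.2116]
ee_rot: [-3.139, 0.0, 1.172]
contact_force: [-4.0, 2.6, -8.6]
gripper_width: 0.0238
grip_force: 30.0
time: 4.23
ee_pos: [0.4931, -0.1786, 0.2131]
ee_rot: [-3.14, 0.0, 1.174]
contact_force: [-9.1, 3.8, -2.0]
gripper_width: 0.0237
grip_force: 30.0
```

To row units: 0.0113 m is 1.13, 0.0108 m is 1.08.

```bash
python3 drive.py '[0.93,0,-0.88,0,0.98,0,-0.82,0,1.04,0,-0.75,0,1.08,0,-0.68,0,1.13,0,-0.6,0]'
python3 drive.py '[1.16,0,-0.53,0,1.2,0,-0.45,0,1.23,0,-0.37,0,1,0,-0.25,0]'
python3 drive.py '[0,0,0,0]'
python3 - <<'E'
from h import *
import cv2
s=env.get_state();B=Ro.from_euler('z',1.17)
g=B.inv().apply(s['ee_pos']-[.514,-.130,0]);g[2]+=.0187;print(g)
print('theta',np.arctan2(g[2]-.096,.08-g[0])-np.arctan2(7,190))
E
```

```text
time: 4.65
ee_pos: [0.5124, -0.1319, 0.2489]
ee_rot: [-3.139, 0.001, 1.172]
contact_force: [-7.1, 2.5, -9.4]
gripper_width: 0.0237
grip_force: 30.0
time: 4.98
ee_pos: [0.5302, -0.0891, 0.2645]
ee_rot: [-3.138, 0.001, 1.173]
contact_force: [-7.0, 1.1, -12.4]
gripper_width: 0.0237
grip_force: 30.0
time: 5.07
ee_pos: [0.5309, -0.0875, 0.2649]
ee_rot: [-3.139, -0.001, 1.175]
contact_force: [-7.2, 2.8, -7.5]
gripper_width: 0.0236
grip_force: 30.0
[0.0458 0.001  0.2836]
theta 1.3534820391122266
```

```bash
python3 drive.py '[0.2,0,-0.05,0,0,0,0,0]';python3 drive.py '[0.2,0,-0.05,0,0,0,0,0]'
python3 - <<'E'
from h import *
import cv2
a=env.read_camera('scene')[:,:,::-1];b=env.read_camera('top')[:,:,::-1]
cv2.imwrite('pics/s2.png',np.hstack([cv2.resize(a[70:250,220:400],(400,400)),cv2.resize(b[130:270,240:380],(400,400))]))
E
```

```text
time: 5.23
ee_pos: [0.5309, -0.0875, 0.2649]
ee_rot: [-3.138, 0.0, 1.174]
contact_force: [-8.0, 2.1, -9.1]
gripper_width: 0.024
grip_force: 30.0
time: 5.4
ee_pos: [0.5312, -0.0866, 0.265]
ee_rot: [-3.138, 0.002, 1.172]
contact_force: [-9.2, -1.0, -8.3]
gripper_width: 0.0236
grip_force: 30.0
```

View pics/s2.png

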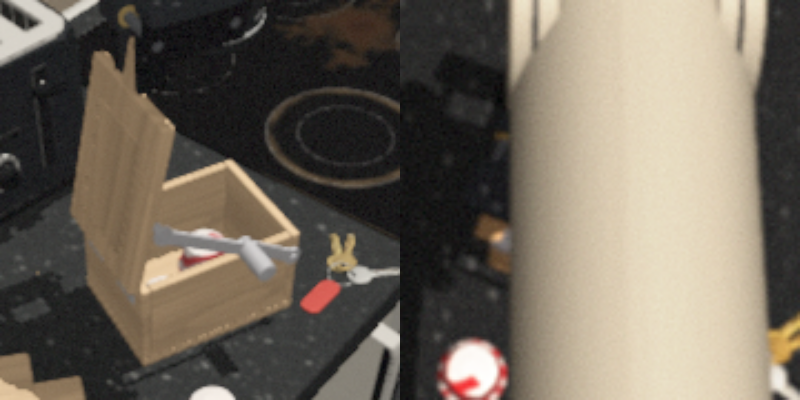

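The crop shows the lid up, with the stay nearly straight and its pin at about (257,257). Letting go of the tongue.

```bash
python3 drive.py '[0,0,0,0,0,0,0,0,0,0,0,0,0,0,0,0,0,0,0,0]' 0.07; python3 drive.py '[0,0,0,0,0,0,0,0,0,0,0,0]'; python3 drive.py '[0,0,-2.5,0,0,0,-3.5,0,0,0,-1,0,0,0,0,0]'
python3 - <<'E'
from h import *
import cv2
a=env.read_camera('scene')[:,:,::-1];b=cv2.imread('pics/s2.png')
s=cv2.resize(a[70:250,220:400],(400,400),interpolation=cv2.INTER_CUBIC)
cv2.imwrite('pics/s3.png',np.hstack([b[:,:400],s]))
c=env.calibration('scene')
B=Ro.from_euler('z',1.17)
for p in([-.018,.087,.117],[-.018,.105,.117],[-.018,.069,.117],[-.068,.065,.078],[.065,.065,.165]):
    x=c['intrinsics']@(c['R']@(B.apply(p)+[.514,-.13,0])+c['t']);print((x[:2]/x[2]-[220,70])*400/180)
s=env.get_state();print(s['ee_pos'])
E
```

```text
time: 5.92
ee_pos: [0.5334, -0.0873, 0.2663]
ee_rot: [3.14, -0.0, 1.172]
contact_force: [0.1, 0.6, 0.3]
gripper_width: 0.049
grip_force: 0.0
time: 6.17
ee_pos: [0.5329, -0.0875, 0.2656]
ee_rot: [3.141, -0.0, 1.172]
contact_force: [0.2, -0.4, -0.3]
gripper_width: 0.0668
grip_force: 0.0
time: 6.5
ee_pos: [0.534, -0.0874, 0.3387]
ee_rot: [3.136, -0.001, 1.172]
contact_force: [0.4, 0.1, -1.0]
gripper_width: 0.0699
grip_force: 0.0
[254.2846 255.1   ]
[265.6494 268.4315]
[243.2123 242.1114]
[285.954 252.779]
[154.6978 229.2179]
[ 0.5334 -0.0875  0.3366]
```

View pics/s3.png

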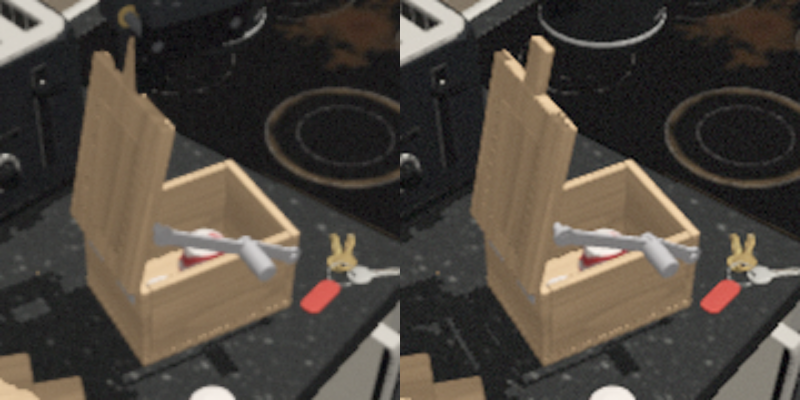

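On the right, after release, the lid stays up by itself. The stay is straight with its pin at about (661,252), within a few pixels of the locked position I predicted. Next I'll go above the pin, turned so the body and camera stay clear of the lid.

```bash
python3 drive.py '[-1.5,-2.64,0,0,-1.5,-2.64,0,0,-1.5,-2.64,0,0,-1.5,-2.64,0,0]' 0 | grep pos
python3 drive.py '[0,0,0,-0.122,0,0,0,-0.122,0,0,0,-0.122,0,0,0,-0.122,0,0,0,-0.122]' | grep ee_
python3 drive.py '[0,0,0,-0.122,0,0,0,-0.122,0,0,0,-0.122,0,0,0,-0.122,0,0,0,-0.122]' | grep ee_
python3 drive.py '[0,0,0,-0.122,0,0,0,-0.122,0,0,0,-0.122,0,0,0,-0.122,0,0,0,0]'
python3 - <<'E'
from h import *
s=env.get_state();print(s['q'])
B=Ro.from_euler('z',1.17);R=Ro.from_euler('xyz',s['ee_rot'])
d=B.apply([-.014,.104,.126])+[.514,-.13,0]-s['ee_pos'];print('tool delta to pin top',R.inv().apply(d))
E
```

```text
ee_pos: [0.4104, -0.1018, 0.3338]
ee_pos: [0.4116, -0.1018, 0.3342]
ee_rot: [-3.14, -0.001, 1.787]
ee_pos: [0.4117, -0.1018, 0.3341]
ee_rot: [-3.141, -0.002, 2.398]
time: 8.13
ee_pos: [0.4117, -0.1018, 0.3342]
ee_rot: [-3.142, -0.002, 2.886]
contact_force: [0.0, -0.1, -0.3]
gripper_width: 0.0005
grip_force: 0.0
[ 0.5308 -0.1385 -0.3485  1.737  -0.0472  1.5366  1.5019]
tool delta to pin top [-0.0015 -0.0002  0.2082]
```

To row units: 0.035 m is 3.5, -0.001 m is -0.1.

```bash
python3 drive.py '[-0.1,0,3.5,0,0,0,3.5,0,0,0,3.5,0,0,0,3.5,0,0,0,3.5,0]'
python3 drive.py '[0,0,1.8,0,0,0,0,0]'
python3 - <<'E'
from h import *
import cv2
a=env.read_camera('scene')[:,:,::-1]
cv2.imwrite('pics/s4.png',cv2.resize(a[50:250,200:400],(600,600),interpolation=cv2.INTER_CUBIC))
E
```

```text
time: 8.55
ee_pos: [0.4123, -0.102, 0.1582]
ee_rot: [-3.141, -0.0, 2.875]
contact_force: [1.4, -0.2, -0.8]
gripper_width: 0.0008
grip_force: 0.0
time: 8.72
ee_pos: [0.4099, -0.1015, 0.1379]
ee_rot: [3.141, -0.008, 2.876]
contact_force: [-1.2, 0.7, 0.1]
gripper_width: 0.0006
grip_force: 0.0
```

View pics/s4.png

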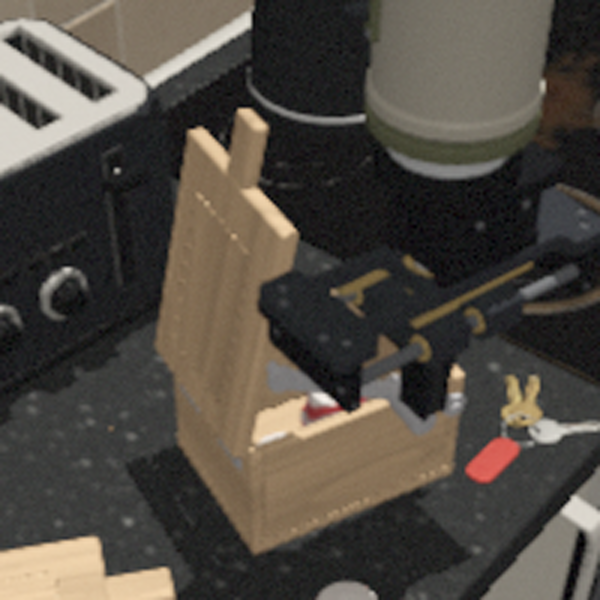

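The fingers are right over the pin at about (425,400) in this crop, and the body is clear of the lid. Pressing now.

To row units: 0.008 m is 0.8.

```bash
python3 drive.py '[0,0,0.8,0,0,0,0.8,0,0,0,0.8,0]'
python3 drive.py '[0,0,1,0,0,0,1,0,0,0,1,0,0,0,0.3,0,0,0,0,0]'
```

```text
time: 9.02
ee_pos: [0.4142, -0.1022, 0.119]
ee_rot: [3.141, 0.003, 2.879]
contact_force: [0.5, 0.5, 0.6]
gripper_width: 0.0003
grip_force: 0.7
time: 9.43
ee_pos: [0.4123, -0.1021, 0.0843]
ee_rot: [-3.141, -0.002, 2.88]
contact_force: [-0.9, -0.9, -0.5]
gripper_width: 0.0003
grip_force: 0.0
```

Run:
```python
from h import *
import cv2
a=env.read_camera('scene')[:,:,::-1]
cv2.imwrite('pics/s5.png',cv2.resize(a[50:250,200:400],(600,600),interpolation=cv2.INTER_CUBIC))
```

```text
(no output)
```

View pics/s5.png

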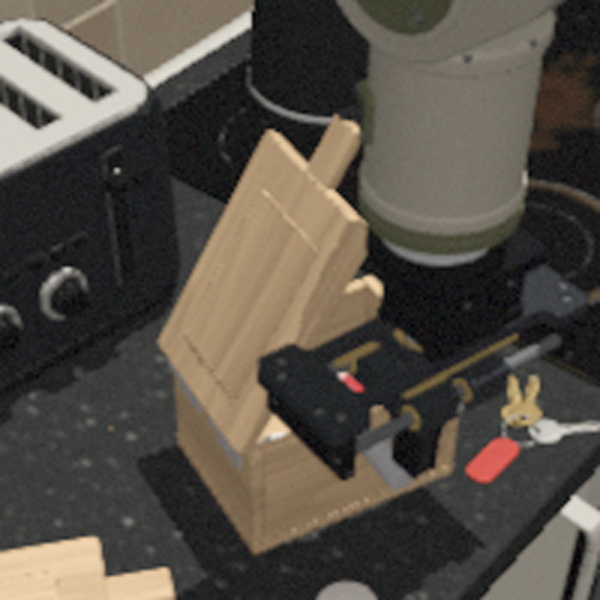

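The stay is broken and the lid is at about 60°. Drawing the hand clear towards box -x and up.

```bash
python3 drive.py '[0.3,-3,-2,0,0.3,-3,-2.5,0,0,-3,-2.5,0,0,-3,-2.5,0,0,-3,-2.5,0]'
python3 drive.py '[0,-2,-3,0,0,-2,-3,0,0,-2,-3,0,0,-2,0,0,0,-2,0,0]'
for i in 1 2 3 4 5 6 7 8; do python3 drive.py '[0,0,0,0,0,0,0,0,0,0,0,0,0,0,0,0,0,0,0,0]' | grep -E 'time|force'; done
python3 - <<'E'
from h import *
import cv2
a=env.read_camera('scene')[:,:,::-1];b=env.read_camera('top')[:,:,::-1]
cv2.imwrite('pics/s6.png',np.hstack([cv2.resize(a[110:310,150:400],(400,320)),cv2.resize(b[130:290,140:390],(400,320))]))
o=cv2.imread('pics/scene0.png');d=cv2.absdiff(a,o)
print(d[130:240,250:345].mean(),d[225:300,160:260].mean())
E
```

```text
time: 9.9
ee_pos: [0.3674, -0.2467, 0.207]
ee_rot: [-3.141, 0.0, 2.88]
contact_force: [1.6, 0.0, -0.5]
gripper_width: 0.0007
grip_force: 0.0
time: 10.32
ee_pos: [0.3425, -0.3435, 0.2976]
ee_rot: [-3.14, 0.003, 2.879]
contact_force: [0.0, 0.4, -1.4]
gripper_width: 0.0003
grip_force: 0.0
time: 10.73
contact_force: [0.2, -0.3, 0.5]
grip_force: 0.0
time: 11.15
contact_force: [0.1, 0.1, 0.8]
grip_force: 0.0
time: 11.57
contact_force: [0.1, 0.0, -0.1]
grip_force: 0.0
time: 11.98
contact_force: [-0.3, 0.8, -0.1]
grip_force: 0.0
time: 12.4
contact_force: [-0.5, -0.1, -0.5]
grip_force: 0.0
time: 12.82
contact_force: [-0.1, -0.3, 0.5]
grip_force: 0.0
time: 13.23
contact_force: [0.3, 0.1, 0.3]
grip_force: 0.0
time: 13.65
contact_force: [-0.1, 0.6, 0.4]
grip_force: 0.0
2.5935885167464114 1.9239111111111111
```

View pics/s6.png

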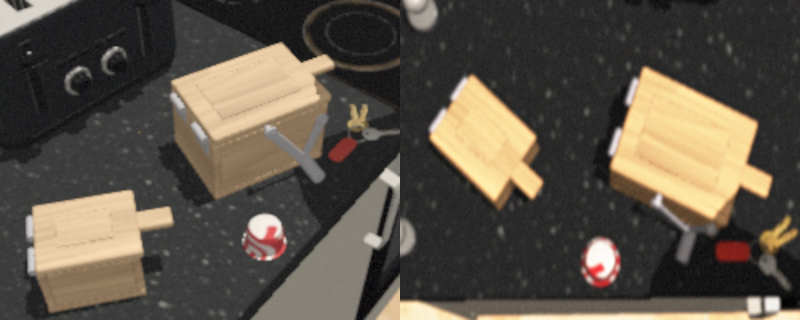

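The lid looks shut, the stay is folded with its pin at about (315,170) in the left crop, and the small box hasn't moved. I'll wait about 1.7 s more, confirm nothing has changed, then hand in.

```bash
for i in 1 2 3 4; do python3 drive.py '[0,0,0,0,0,0,0,0,0,0,0,0,0,0,0,0,0,0,0,0]' | grep time; done
python3 - <<'E'
from h import *
import cv2
a=env.read_camera('scene')[:,:,::-1];o=cv2.imread('pics/scene0.png');d=cv2.absdiff(a,o)
m=d[145:175,262:357].mean(), d[225:300,160:260].mean();print(m)
if m[0]<4: print(env.sign_off())
E
```

```text
time: 14.17
time: 14.58
time: 15.0
time: 15.42
(np.float64(3.561988304093567), np.float64(1.8974666666666666))
the job is handed in; nothing more can be done
None
```

The larger box's lid was raised until the stay locked and held it alone, then the stay was broken at the knee pin and the lid sank shut; the small box's lid was not touched, and I handed the job in at about 15.5 s (no verdict was shown).

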